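# Pack a moulded bracket and clamp the case shut

## Robot

A 7-joint arm with a two-finger parallel gripper is mounted at the origin on the work surface. World frame = base frame: x ahead of the robot, y to its left, z up, the work surface at z = 0. Lengths are in mm, angles in rad, forces in N, time in s.
With the tool pointing down it reaches from about 425 to 825 mm from the base axis. Payload 3.6 kg.
Tool frame: the origin (TCP) lies at the very end of the fingers, on their centre line; the grasp point (between the pads) lies 19 mm behind it; z points along the fingers, y is the direction in which the jaws open and shut (so a half turn about z gives the same grasp; the last joint's range is limited). The gripper opens to 93 mm and grips with 3 to 60 N. Pads are 15 mm wide; open, the fingers measure 128 mm over their backs; the gripper's body (75 mm by 188 mm) begins 65 mm behind the grasp point.
Start: joints at [-1.143, 0.615, -0.013, 1.423, 0.008, 1.103, -0.04], TCP at [284.913, 584.197, 218.64] pointing down, gripper open.
Joint ranges: [-3.12, 3.12], [-0.3, 2.06], [-1.34, 1.32], [0.26, 2.42], [-1.36, 4.5], [0.01, 1.98], [-2.84, 2.84]. Speed limits (rad/s): [2.79, 2.79, 3.14, 3.14, 3.14, 3.14, 3.14].

## Interface

Orientations are given as a rotation vector (axis times angle).
In Python, from plant import manip gives the robot as it stands. The module is installed in compiled form; this text tells all that it offers.
- The arm moves only by the tool drive_tool, never from a script. Its argument "commands" is a list of rows, each a list of 3 entries, a list of its own where there are three numbers: the turn, a rotation vector about the tool's x, y, z scaled (see below), then the shift along the tool's x, y, z scaled (see below), then the opening, from 0 (shut) to 1 (fully open). In form: [[[rx, ry, rz], [dx, dy, dz], hand], ...]. A call has 1 to 5 rows; each row shifts and turns the pose as measured when the row begins, along the tool's axes as they then stand; what a row does not reach is not made up. The controller multiplies each number of a shift by 40 mm and each number of a turn by 0.12 rad. A row lasts 1/10 s, in which the tool goes at most 50 mm and 8.59 degrees, less where a joint would pass 70% of its speed; a pose out of reach is approached as far as the arm can. A call with a number of a shift or a turn outside -1 to 1 is refused whole. A call with a gripper value outside its range is refused whole. The fingers move at their own pace and stop on an object; "force" is the grip in N (left out, the last holds). Time passes only in rows, so rows that do not move let the fingers close. It gives the time, the measured TCP pose, the force and the opening at its end, in the units of the state.
- manip.sense(): the state, without advancing time (a new reading comes with each control period).
- manip.camera(name): name is "side" or "top" or "wrist"; returns a dict with "pixels" (400x640x3 uint8, blue, green, red), "intrinsics" (3x3 intrinsics, pixels), "xyz" and "orientation" of the camera in the world. Camera axes: x right, y down, z forward; pixel columns grow to the right and rows downward; lengths in mm; the calibration is good to about 2 mm. A picture is of the moment at which its call begins. There is no depth.
- manip.sign_off(): hands the job in, once; it reports no verdict.
The state is a dict: "clock": time; "joint_pos": joint angles; "qvel": joint speeds; "tau": joint torques, N m; "tcp_pos": TCP position; "tcp_rot": TCP orientation; "contact_force": force on the tool from outside, world axes, zero at the start; "torque": the same for the moment, N m; "gripper_width": finger opening in mm.
Only numpy, scipy, OpenCV 4.12 (cv2) and the standard library are available. Lean on these libraries where they do the work, as an engineer would, in place of code of your own. Each camera call takes 0.05 s, during which the arm holds its last target. There are 200 camera calls.

## Task

Lift the orange moulded bracket out of the open aluminium mould and lay it on its base in the empty compartment of the grey carrying case, then put the blue lid squarely on until it sits fully home on the rim, without forcing it. Then swing the red-handled clamp over and press it all the way down so that its rubber pad holds the lid. Do not shift the other things on the table.

Things in the scene. Friction and masses are not known exactly. Their poses are not given: they have to be found in the camera images.
- case: Grey open case, fixed, outside 180 (x) x 120 (y) x 64 high, walls and floor 5 thick; origin: centre of underside, z up. A divider at y -22.5 to -17.5, top at z 33, parts it: the lane at negative y is full of spares, the empty compartment is 170 (x) x 72 (y), centre x 0, y +19, floor at z 5. The clamp stands at the +x end between two posts (98 high, x 121 to 135, y +-32 to 40).
- bracket: Orange moulded bracket, about 150 g: base plate 90 (x) x 50 (y) x 8 thick, with an upright web along x on its middle, 70 long, 12 thick (y), top 45 above the underside. Origin: centre of the underside; z up through the web. It starts base down in the mould cavity.
- bracket_web (a point): Middle of the top edge of the bracket's web, 45 mm above its underside; grip the web's two faces (12 mm apart along the bracket's y) just below here.
- mould: Lower half of an aluminium mould, fixed, 130 (x) x 90 (y) x 32 high; origin: centre of its underside. Open cavity 94 (x) x 54 (y), 14 deep, holds the bracket, whose web stands 31 above the mould's face. Four pins 10 high on the face at x +-56, y +-36.
- lid: Blue loose lid, about 350 g, 193 (x) x 133 (y), top face 19 above the origin (centre of its skirt's lower edge, z up). The skirt hangs 14 below the plate and slips over the outside of the case rim, 2.5 mm to spare each side; it fits either way round. Home, its plate lies on the rim, its x along the case's x and its origin 50 above the case's. Starts flat on the table.
- lid_handle (a point): Centre of the lid's black handle bar, 50 above the lid's origin. The bar is 80 long along the lid's y, 15 wide (along the lid's x), 16 high, open underneath but for posts at its ends.
- clamp (a joint): Angle of the clamp arm in rad: 0 = fully down (level over the lid, pointing to the case's -x), 1.57 = upright, 2.0 = leaning back away from the case. The hinge is stiff and stays where it is left: about 6 N at the red bar moves it, about 9 N at the end where the sprung pad is squeezed on the lid.
- clamp_hinge (a point): Middle of the clamp's hinge axis, 128 along the case's +x from its origin and 92 up; the axis is parallel to the case's y.
- clamp_grip (a point): Centre of the clamp's red round bar: 16 thick, 56 long, parallel to the hinge axis, 90 from it, held at its ends by two flat strips (inner faces 41 apart) with a cross-piece 55 from the hinge. At angle a it lies 90*cos(a) from the hinge towards the case's -x and 90*sin(a) above it.
- clamp_pad: Black rubber pad, 22 across, on a spring in the clamp arm, 55 from the hinge; origin: centre of its lower face. With the clamp at 0 and the lid home it is squeezed about 4 mm.
- mug: Bystander: white mug, 80 wide, 90 high, handle to its side (mm). Leave it alone.
- bottle: Bystander: clear bottle, 64 across, 190 high (mm). Leave it alone.
- screwdriver: Bystander: screwdriver lying on the table (mm). Leave it alone.
- tape: Bystander: yellow tape roll lying flat, 90 across, 20 high (mm). Leave it alone.
There are look-alikes about, which are no part of the job. Several things have the shape of the lid; the one meant has the colours described above.

How it is judged (in metres and radians):
On the way, in this order (a step that is already met when the one before it is completed fails the run):
1. the bracket lies on its base in the case's empty compartment (x of bracket in the frame of case between -0.06 and 0.06 m and y of bracket in the frame of case between -0.02 and 0.056 m and z of bracket in the frame of case between 0 and 0.012 m and angle between bracket's own z axis and vertical below 0.12 rad), for 0.2 s.
2. the lid sits home on the case rim (x of lid in the frame of case between -0.008 and 0.008 m and y of lid in the frame of case between -0.008 and 0.008 m and z of lid in the frame of case between 0.043 and 0.053 m and angle between lid's own z axis and vertical below 0.04 rad), for 0.2 s.
3. the clamp is fully down and its pad presses on the lid (value of joint clamp below 0.06 rad and contact force between clamp_pad and lid above 2.5 N), for 0.2 s.
At the end, for the whole second after the job is handed in: The bracket lies on its base (tilt under 0.12 rad) in the case's empty compartment; the lid is home on the rim (within 8 mm of centre, 3 mm of the seated height, tilt under 0.04 rad); the clamp is within 0.06 rad of fully down with its pad pressing on the lid by more than 2.5 N; all at rest (all of step 1 and all of step 2 and all of step 3 and linear speed of each of lid, bracket below 0.02 m/s); the robot touches nothing.
It fails at once if a bystander was shifted by more than 30 mm (distance of any of mug, bottle, screwdriver, tape from where it was at the start of the episode above 0.03 m).
It fails at once if the lid was forced onto the case with more than 80 N (contact force between lid and case above 80 N).
It also fails if it takes over 72 s, if anything falls off the work surface, if the arm or the gripper's body presses on something with over 40 N, if the wrist force passes 120 N, or if a joint passes its speed limit or range.

## Working session

There is one attempt and no reset: what is moved stays moved. The work goes in short steps, Python scripts to look and compute and a tool call to move; the robot and the scene stay as the last step left them, time stands still between calls to the robot, and variables do not carry over. Pictures are saved under pics/ and viewed, about 8 in all and at most 12, crops included, and the job is handed in when it is done.

Besides the shell and the picture viewer there is one more tool, called after "Emit:" by a JSON object that holds its "method" and its "body", one argument or row to a line. drive_tool: Moves the arm, as the interface text tells. Its arguments: {"type":"object","properties":{"commands":{"type":"array","items":{"type":"array"}},"force":{"type":"number"}},"required":["commands"]}

```bash
mkdir -p pics
cat > h.py <<'E'
import numpy as np, cv2, json
from plant import manip
from scipy.spatial.transform import Rotation as R
def snap(name,fn):
    c=manip.camera(name); cv2.imwrite(f'pics/{fn}.png',c['pixels'])
    o=np.array(c['orientation'],float)
    np.savez(f'pics/{fn}.npz',img=c['pixels'],K=c['intrinsics'],p=c['xyz'],o=o); return load(fn)
def load(fn): return dict(np.load(f'pics/{fn}.npz'))
def rot(o): return o if o.shape==(3,3) else (R.from_rotvec(o).as_matrix() if o.size==3 else R.from_quat(o).as_matrix())
def ray(c,uv):
    d=rot(c['o'])@np.linalg.inv(c['K'])@np.array([uv[0],uv[1],1.]); return c['p'],d
def onz(c,uv,z):
    p,d=ray(c,uv); return p+d*(z-p[2])/d[2]
def proj(c,X):
    q=c['K']@(rot(c['o']).T@(np.array(X,float)-c['p'])); return q[:2]/q[2]
E
python3 - <<'E'
from h import *
for n in('top','side'):
    c=snap(n,n+'0'); print(n,c['p'],c['o'],c['K'].tolist())
s=manip.sense(); print({k:np.round(v,3) for k,v in s.items()})
E
```

```text
top [ 245.7682298     5.41931094 1393.54188221] [-2.10816756  2.15032471 -0.18739401] [[472.44731566372207, 0.0, 323.3477363110941], [0.0, 472.44731566372207, 186.08508198728506], [0.0, 0.0, 1.0]]
side [ 147.50251139 -778.19614158  885.64731451] [-2.25457775  0.50223529 -0.19771196] [[399.14085460884786, 0.0, 319.23974522350875], [0.0, 399.14085460884786, 195.9723749653071], [0.0, 0.0, 1.0]]
{'clock': np.float64(0.1), 'joint_pos': array([-1.143,  0.616, -0.013,  1.425,  0.008,  1.103, -0.04 ]), 'qvel': array([-0.001, -0.003,  0.002, -0.005, -0.001,  0.   , -0.   ]), 'tau': array([ 2.0000e-03, -4.6004e+01,  2.1000e-01, -1.6625e+01, -6.1000e-02,
        1.7000e-02,  0.0000e+00]), 'tcp_pos': array([284.662, 583.576, 217.62 ]), 'tcp_rot': array([-7.070e-01, -3.061e+00,  3.000e-03]), 'contact_force': array([-0.34 ,  0.195, -0.554]), 'torque': array([-0.055, -0.017, -0.006]), 'gripper_width': np.float64(92.867)}
```

View pics/top0.png

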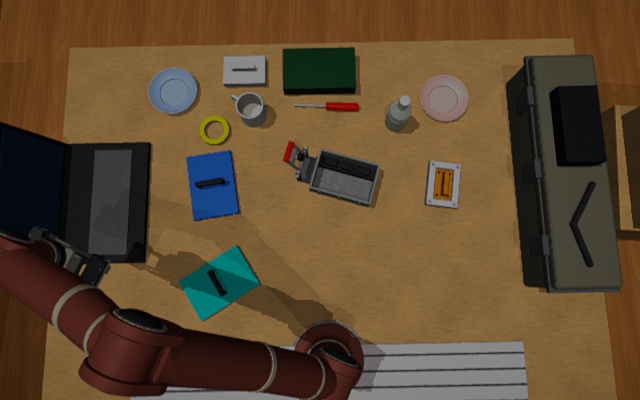

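View pics/side0.png

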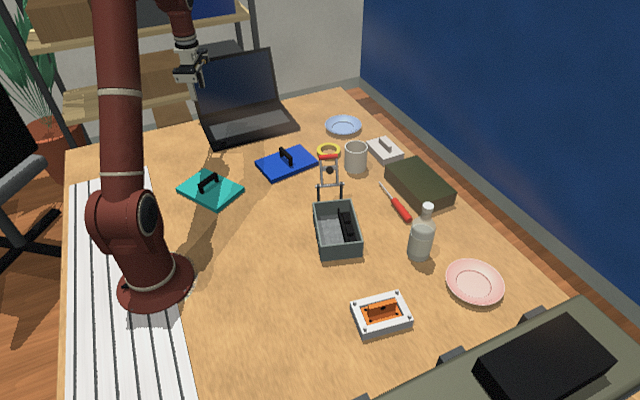

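The top view shows the blue lid at (213,185), the case at (343,177) with the clamp and its red bar leaning back at (292,152), and the mould with the orange bracket at (443,185). The side view shows the same layout, with the teal tray as the look-alike. Next I'll measure these.

Run:
```python
from h import *
c=load('top0'); im=c['img'].astype(np.uint8); hsv=cv2.cvtColor(im,cv2.COLOR_BGR2HSV)
def rect(m,z,roi,name):
    x0,y0,x1,y1=roi; mm=np.zeros(m.shape,np.uint8); mm[y0:y1,x0:x1]=m[y0:y1,x0:x1].astype(np.uint8)*255
    mm=cv2.morphologyEx(mm,cv2.MORPH_CLOSE,np.ones((3,3)))
    cs,_=cv2.findContours(mm,cv2.RETR_EXTERNAL,cv2.CHAIN_APPROX_NONE); k=max(cs,key=cv2.contourArea)[:,0,:]
    P=np.array([onz(c,q,z)[:2] for q in k],np.float32); r=cv2.minAreaRect(P)
    print(name,np.round(r[0],1),np.round(r[1],1),round(r[2],1),'px',k.min(0),k.max(0)); return r
H,S,V=[hsv[...,i].astype(int) for i in range(3)]
rect((H>100)&(H<130)&(S>120)&(V>60),19,(180,140,245,225),'lid')
rect((V<50),50,(190,170,235,195),'handle')
rect((H>5)&(H<22)&(S>190)&(V>120),26,(434,170,453,202),'bracket')
rect((S<60)&(V>110),32,(420,155,467,213),'mould')
rect(((H<6)|(H>174))&(S>150)&(V>90),150,(280,138,305,168),'redbar')
for n,r in(('case',(270,130,390,215)),('mould',(415,150,475,220))):
    x0,y0,x1,y1=r; cv2.imwrite(f'pics/c_{n}.png',cv2.resize(im[y0:y1,x0:x1],None,fx=5,fy=5,interpolation=cv2.INTER_CUBIC))
a=cv2.imread('pics/c_case.png'); b=cv2.imread('pics/c_mould.png'); h=max(a.shape[0],b.shape[0])
pad=lambda i:cv2.copyMakeBorder(i,0,h-i.shape[0],0,0,cv2.BORDER_CONSTANT)
s=load('side0')['img'][170:270,290:390]; s=cv2.resize(s,None,fx=4,fy=4)
cv2.imwrite('pics/c1.png',np.hstack([cv2.resize(pad(a),None,fx=.66,fy=.66),pad(s)[:int(h*.66)+1][:round(h*.66)]]) if 0 else a)
```

```text
lid [500.9 333.3] [191.9 131.9] 8.3 px [186 151] [237 219]
handle [501.2 332.3] [18.4 83.7] 7.2 px [195 178] [224 187]
bracket [ 487.8 -347.9] [48.  86.5] 81.5 px [434 170] [452 199]
mould [ 488.5 -348.4] [ 90.1 130.4] 81.4 px [427 161] [460 207]
redbar [564.8  97.3] [13.3 55.6] 72.7 px [283 141] [293 161]
```

View pics/c_case.png

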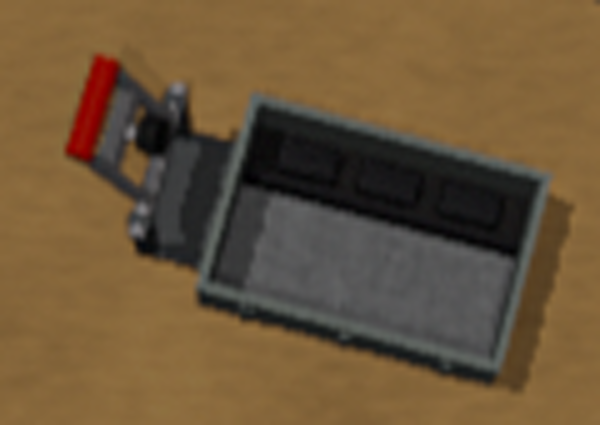

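The crop shows the outer rim corners at about (255,95), (548,175), (498,360) and (203,288). The spares lane is on the upper side (world +x) and the clamp is on the left (world +y).

Run:
```python
from h import *
c=load('top0')
A=np.array([(255,95),(548,175),(498,360),(203,288)])/5+[270,130]-.4
P=np.array([onz(c,q,64)[:2] for q in A],np.float32); print(P.round(1), cv2.minAreaRect(P), P.mean(0))
d=(P[0]-P[1])+(P[3]-P[2]); e=P[3]-P[0]+P[2]-P[1]
print('case x dir',np.degrees(np.arctan2(d[1],d[0])),'y dir',np.degrees(np.arctan2(e[1],e[0])))
# edges via rim mask refine: clamp from posts/hinge check
ctr=P.mean(0); th=np.arctan2(d[1],d[0]); ux=np.array([np.cos(th),np.sin(th)]); uy=np.array([-ux[1],ux[0]])
print('hinge',proj(c,[*(ctr+128*ux),92]),'compart',ctr+19*uy)
for a in(1.8,2.0,2.2): print(a,proj(c,[*(ctr+(128-90*np.cos(a))*ux),92+90*np.sin(a)]))
print('tool y deg at start',R.from_rotvec(manip.sense()['tcp_rot']).as_matrix().round(3).tolist())
```

```text
[[ 592.5    9.2]
 [ 541.6 -158.7]
 [ 434.6 -125.9]
 [ 479.5   41. ]] ((510.8529052734375, -57.715850830078125), (175.43826293945312, 117.36959075927734), 73.1427001953125) [512.01685 -58.59433]
case x dir 74.04331 y dir 163.64569
hinge [301.25699536 162.02500755] compart [493.74893 -53.37103]
1.8 [292.20327591 152.63418132]
2.0 [286.18234972 151.57917101]
2.2 [280.87222947 150.97686155]
tool y deg at start [[-0.899, 0.438, -0.001], [0.438, 0.899, -0.002], [-0.0, -0.002, -1.0]]
```

Emit:
{"method": "drive_tool", "body": {
  "commands": [
    [[0, 0, -0.85], [0, 0, -0.35], 1],
    [[0, 0, -0.85], [0, 0, -0.35], 1],
    [[0, 0, -0.85], [0, 0, -0.35], 1],
    [[0, 0, 0], [-0.68, -0.92, 0], 1],
    [[0, 0, 0], [-0.68, -0.92, 0], 1]
  ],
  "force": 30
}}

```text
clock: 0.6
tcp_pos: [322.3, 506.1, 256.3]
tcp_rot: [-0.189, -3.128, 0.01]
contact_force: [1.4, 0.3, 0.3]
gripper_width: 92.8
```

Emit:
{"method": "drive_tool", "body": {
  "commands": [
    [[0, 0, 0], [-0.68, -0.92, 0], 1],
    [[0, 0, 0], [-0.68, -0.92, 0], 1],
    [[0, 0, 0], [-0.68, -0.92, 0], 1],
    [[0, 0, 0], [-0.68, -0.92, 0], 1],
    [[0, 0, 0], [-0.68, -0.92, 0], 1]
  ]
}}

```text
clock: 1.1
tcp_pos: [436.9, 299.0, 254.7]
tcp_rot: [-0.182, -3.125, 0.014]
contact_force: [0.9, 0.4, 0.6]
gripper_width: 93.0
```

Emit:
{"method": "drive_tool", "body": {
  "commands": [
    [[0, 0, 0], [-0.68, -0.92, 0], 1],
    [[0, 0, 0], [-0.68, -0.92, 0], 1],
    [[0, 0, 0], [-0.68, -0.92, 0], 1],
    [[0, 0, 0], [-0.68, -0.92, 0], 1],
    [[0, 0, 0], [-0.68, -0.92, 0], 1]
  ]
}}

```text
clock: 1.6
tcp_pos: [552.5, 91.0, 253.7]
tcp_rot: [-0.181, -3.122, 0.016]
contact_force: [0.2, 0.3, 1.1]
gripper_width: 92.9
```

Emit:
{"method": "drive_tool", "body": {
  "commands": [
    [[0, 0, 0.13], [0.03, -1, 0], 1],
    [[0, 0, 0.13], [0.03, -1, 0], 1],
    [[0, 0, 0], [0.03, -1, 0], 1],
    [[0, 0, 0], [0.03, -1, 0], 1],
    [[0, 0, 0], [0.03, -1, 0], 1]
  ]
}}

```text
clock: 2.1
tcp_pos: [519.0, -115.8, 253.0]
tcp_rot: [-0.236, -3.116, 0.017]
contact_force: [0.5, 0.1, -0.4]
gripper_width: 92.7
```

Emit:
{"method": "drive_tool", "body": {
  "commands": [
    [[0, 0, 0], [0.03, -1, 0], 1],
    [[0, 0, 0], [0.03, -1, 0], 1],
    [[0, 0, 0], [0.03, -1, 0], 1],
    [[0, 0, 0], [0.03, -0.9, 0], 1],
    [[0, 0, 0], [0.03, -0.4, 0], 1]
  ]
}}

```text
clock: 2.6
tcp_pos: [481.4, -295.9, 253.4]
tcp_rot: [-0.246, -3.11, 0.02]
contact_force: [0.3, 0.2, -0.4]
gripper_width: 92.8
```

```bash
cat >> h.py <<'E'
def state():
    s=manip.sense(); return np.array(s['tcp_pos']),R.from_rotvec(s['tcp_rot']).as_matrix()
def go(x,y,z,jaw):
    "units to reach TCP x,y,z with tool y at world angle jaw (deg), tool down; shift in tool axes now and after turn"
    p,M=state(); D=np.array([x,y,z])-p; a=np.radians(jaw)
    ty=np.array([np.cos(a),np.sin(a),0]); tz=np.array([0,0,-1.]); T=np.column_stack([np.cross(ty,tz),ty,tz])
    print('t',manip.sense()['clock'],'tcp',p.round(1),'jaw',round(np.degrees(np.arctan2(M[1,1],M[0,1])),2),'F',np.round(manip.sense()['contact_force'],1),'w',round(float(manip.sense()['gripper_width']),1))
    print('turn',(R.from_matrix(M.T@T).as_rotvec()/.12).round(2),'shift now',(M.T@D/40).round(2),'shift turned',(T.T@D/40).round(2))
E
python3 - <<'E'
from h import *
go(488,-348,250,81.5)
snap('wrist','w1')
c=load('w1'); print(c['p'],proj(c,[488,-348,63]))
E
```

```text
t 2.6 tcp [ 481.4 -295.9  253.4] jaw 80.97 F [ 0.3  0.2 -0.4] w 92.8
turn [-0.12 -0.17 -0.08] shift now [-0.37 -1.26  0.09] shift turned [-0.36 -1.26  0.08]
[ 416.92774706 -284.24253687  421.98493112] [273.81769153 194.67917632]
```

View pics/w1.png

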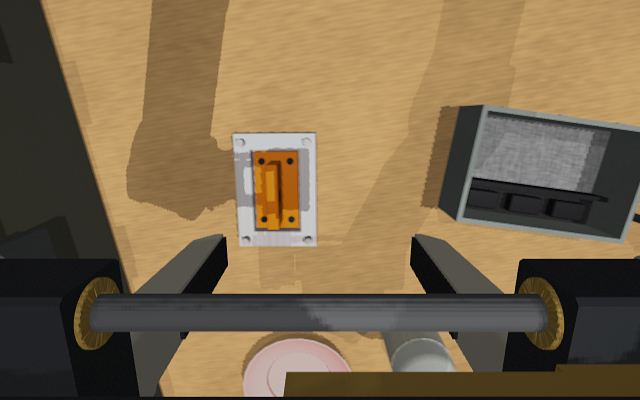

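The wrist view shows the web top centred at about (272,195). My estimate projects to (274,195), so the two agree and I'll go in.

Emit:
{"method": "drive_tool", "body": {
  "commands": [
    [[-0.12, -0.17, -0.08], [-0.2, -0.65, 0.3], 1],
    [[0, 0, 0], [-0.16, -0.6, 0.8], 1],
    [[0, 0, 0], [0, 0, 0.9], 1],
    [[0, 0, 0], [0, 0, 0.9], 1],
    [[0, 0, 0], [0, 0, 0.3], 1]
  ]
}}

```text
clock: 3.15
tcp_pos: [490.0, -350.1, 123.2]
tcp_rot: [0.235, 3.126, -0.001]
contact_force: [0.7, -0.3, -0.6]
gripper_width: 93.2
```

Run:
```python
from h import *
go(488,-348,38,81.5)
```

```text
t 3.15 tcp [ 490.  -350.1  123.2] jaw 81.41 F [ 0.7 -0.3 -0.6] w 93.2
turn [-0.    0.05 -0.01] shift now [0.07 0.04 2.13] shift turned [0.06 0.04 2.13]
```

Emit:
{"method": "drive_tool", "body": {
  "commands": [
    [[0, 0, 0], [0.06, 0.04, 0.8], 1],
    [[0, 0, 0], [0, 0, 0.7], 1],
    [[0, 0, 0], [0, 0, 0.45], 1],
    [[0, 0, 0], [0, 0, 0.1], 1],
    [[0, 0, 0], [0, 0, 0], 1]
  ]
}}

```text
clock: 3.65
tcp_pos: [492.4, -343.5, 39.7]
tcp_rot: [0.225, 3.125, 0.003]
contact_force: [-0.2, 0.9, 0.6]
gripper_width: 93.0
```

Emit:
{"method": "drive_tool", "body": {
  "commands": [
    [[0, 0, 0], [0, 0, 0], 0.2],
    [[0, 0, 0], [0, 0, 0], 0.1],
    [[0, 0, 0], [0, 0, 0], 0],
    [[0, 0, 0], [0, 0, 0], 0],
    [[0, 0, 0], [0, 0, 0], 0]
  ],
  "force": 30
}}

```text
clock: 4.15
tcp_pos: [495.8, -344.7, 45.0]
tcp_rot: [0.223, 3.116, -0.003]
contact_force: [-0.5, 0.1, -0.4]
gripper_width: 57.5
```

Emit:
{"method": "drive_tool", "body": {
  "commands": [
    [[0, 0, 0], [0, 0, 0], 0],
    [[0, 0, 0], [0, 0, 0], 0],
    [[0, 0, 0], [0, 0, 0], 0]
  ]
}}

```text
clock: 4.45
tcp_pos: [495.8, -345.0, 45.5]
tcp_rot: [0.224, 3.116, -0.004]
contact_force: [-0.1, 0.4, 0.1]
gripper_width: 33.3
```

Emit:
{"method": "drive_tool", "body": {
  "commands": [
    [[0, 0, 0], [0.18, -0.1, 0.18], 0.35],
    [[0, 0, 0], [0, 0, 0], 0.35],
    [[0, 0, 0], [0, 0, 0], 0.35]
  ]
}}

```text
clock: 4.75
tcp_pos: [487.1, -348.3, 37.1]
tcp_rot: [0.224, 3.117, -0.003]
contact_force: [0.3, 0.4, -0.1]
gripper_width: 32.5
```

Run:
```python
from h import *
go(488,-348,38,81.5)
```

```text
t 4.75 tcp [ 487.1 -348.3   37.1] jaw 81.76 F [ 0.3  0.4 -0.1] w 32.5
turn [-0.01  0.14  0.04] shift now [-0.02  0.01 -0.02] shift turned [-0.02  0.01 -0.02]
```

Emit:
{"method": "drive_tool", "body": {
  "commands": [
    [[0, 0.14, 0], [0, 0, 0], 0],
    [[0, 0, 0], [0, 0, 0], 0],
    [[0, 0, 0], [0, 0, 0], 0],
    [[0, 0, 0], [0, 0, 0], 0],
    [[0, 0, 0], [0, 0, 0], 0]
  ],
  "force": 30
}}

```text
clock: 5.25
tcp_pos: [487.2, -348.2, 36.9]
tcp_rot: [-0.225, -3.132, 0.001]
contact_force: [-0.5, 0.4, -1.0]
gripper_width: 11.9
```

Emit:
{"method": "drive_tool", "body": {
  "commands": [
    [[0, 0, 0], [0, 0, -0.3], 0],
    [[0, 0, 0], [0, 0, -0.6], 0],
    [[0, 0, 0], [0, 0, -0.8], 0],
    [[0, 0, 0], [0, 0, -0.8], 0],
    [[0, 0, 0], [0, 0, -0.7], 0]
  ]
}}

```text
clock: 5.75
tcp_pos: [484.4, -345.6, 166.7]
tcp_rot: [-0.224, -3.121, -0.009]
contact_force: [0.9, 0.0, -0.8]
gripper_width: 11.7
```

Run:
```python
from h import *
go(495,-53,180,-16.2)
```

```text
t 5.75 tcp [ 484.4 -345.6  166.7] jaw 81.78 F [ 0.9  0.  -0.8] w 11.7
turn [-0.06 -0.11 14.25] shift now [ 0.79  7.28 -0.29] shift turned [ 7.1  -1.79 -0.33]
```

Emit:
{"method": "drive_tool", "body": {
  "commands": [
    [[0, 0, 0.95], [0, 0, -0.1], 0],
    [[0, 0, 0.95], [0, 0, -0.1], 0],
    [[0, 0, 0.95], [0, 0, -0.1], 0],
    [[0, 0, 0.95], [0, 0, -0.1], 0],
    [[0, 0, 0.95], [0, 0, 0], 0]
  ]
}}

```text
clock: 6.25
tcp_pos: [486.6, -347.1, 194.1]
tcp_rot: [1.129, 2.93, 0.001]
contact_force: [0.9, -0.0, -0.8]
gripper_width: 11.8
```

Emit:
{"method": "drive_tool", "body": {
  "commands": [
    [[0, 0, 0.95], [0, 0, 0], 0],
    [[0, 0, 0.95], [0, 0, 0], 0],
    [[0, 0, 0.95], [0, 0, 0], 0],
    [[0, 0, 0.95], [0, 0, 0], 0],
    [[0, 0, 0.95], [0, 0, 0], 0]
  ]
}}

```text
clock: 6.75
tcp_pos: [486.1, -345.3, 198.4]
tcp_rot: [1.935, 2.47, 0.007]
contact_force: [-0.2, -1.2, -0.8]
gripper_width: 12.0
```

Emit:
{"method": "drive_tool", "body": {
  "commands": [
    [[0, 0, 0.95], [0, 0, 0], 0],
    [[0, 0, 0.95], [0, 0, 0], 0],
    [[0, 0, 0.95], [0, 0, 0], 0],
    [[0, 0, 0.95], [0, 0, 0], 0],
    [[0, 0, 0.95], [0, 0, 0], 0]
  ]
}}

```text
clock: 7.25
tcp_pos: [486.1, -342.8, 202.2]
tcp_rot: [2.574, 1.799, 0.017]
contact_force: [-0.4, -0.0, -2.4]
gripper_width: 12.2
```

Run:
```python
from h import *
go(495,-53,180,-16.2)
```

```text
t 7.25 tcp [ 486.1 -342.8  202.2] jaw -20.08 F [-0.4 -0.  -2.4] w 12.2
turn [ 0.06 -0.06 -0.56] shift now [ 6.88 -2.28  0.59] shift turned [ 7.02 -1.81  0.55]
```

Emit:
{"method": "drive_tool", "body": {
  "commands": [
    [[0, 0, -0.28], [0.85, -0.25, 0], 0],
    [[0, 0, -0.28], [0.88, -0.24, 0], 0],
    [[0, 0, 0], [0.88, -0.22, 0], 0],
    [[0, 0, 0], [0.88, -0.22, 0], 0],
    [[0, 0, 0], [0.88, -0.22, 0], 0]
  ]
}}

```text
clock: 7.75
tcp_pos: [493.4, -162.1, 206.1]
tcp_rot: [2.517, 1.869, 0.018]
contact_force: [1.2, 0.7, -1.5]
gripper_width: 11.6
```

Emit:
{"method": "drive_tool", "body": {
  "commands": [
    [[0, 0, 0], [0.88, -0.22, 0], 0],
    [[0, 0, 0], [0.88, -0.22, 0], 0],
    [[0, 0, 0], [0.7, -0.2, 0], 0],
    [[0, 0, 0], [0, 0, 0], 0],
    [[0, 0, 0], [0, 0, 0], 0]
  ]
}}

```text
clock: 8.25
tcp_pos: [496.8, -47.3, 209.5]
tcp_rot: [2.508, 1.89, 0.03]
contact_force: [-0.5, -1.6, -0.7]
gripper_width: 11.8
```

Run:
```python
from h import *
go(495,-53,180,-16.2)
c=snap('wrist','w2'); print(c['p'])
u=np.array([np.cos(np.radians(73.8)),np.sin(np.radians(73.8))]);v=np.array([-u[1],u[0]]);C=np.array([512,-58.6])
for a,b in((1,1),(1,-1),(-1,-1),(-1,1)): print(a,b,proj(c,[*(C+90*a*u+60*b*v),64]).round(1))
```

```text
t 8.25 tcp [496.8 -47.3 209.5] jaw -16.01 F [-0.5 -1.6 -0.7] w 11.8
turn [ 0.11 -0.12  0.03] shift now [-0.16 -0.01  0.74] shift turned [-0.15 -0.    0.74]
[514.28402269  17.05150894 377.73126324]
1 1 [266.1  92.7]
1 -1 [406.6  93.4]
-1 -1 [394.8 285.4]
-1 1 [272.  285.6]
```

View pics/w2.png

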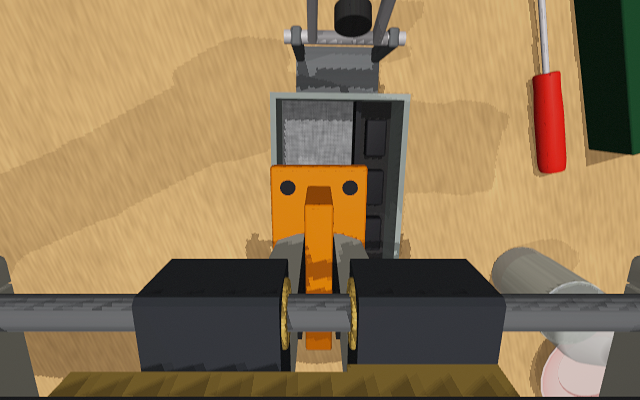

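The wrist view shows the near-clamp rim corners at (271,94) and (410,94), against (266,93) and (407,93) predicted. The case therefore sits about 3 mm further toward world +x, and I'll use centre ≈ (514.5,-59.5).

Emit:
{"method": "drive_tool", "body": {
  "commands": [
    [[0.11, -0.12, 0], [-0.17, 0, 0.5], 0],
    [[0, 0, 0], [0, 0, 0.8], 0],
    [[0, 0, 0], [0, 0, 0.8], 0],
    [[0, 0, 0], [0, 0, 0.8], 0],
    [[0, 0, 0], [0, 0, 0.4], 0]
  ]
}}

```text
clock: 8.8
tcp_pos: [500.1, -62.3, 78.5]
tcp_rot: [2.512, 1.87, 0.014]
contact_force: [0.8, 0.9, -0.6]
gripper_width: 11.8
```

Run:
```python
from h import *
go(496.3,-54.2,25,-16.2)
```

```text
t 8.8 tcp [500.1 -62.3  78.5] jaw -16.66 F [ 0.8  0.9 -0.6] w 11.8
turn [ 0.11 -0.01 -0.07] shift now [ 0.17 -0.17  1.33] shift turned [ 0.17 -0.15  1.34]
```

Emit:
{"method": "drive_tool", "body": {
  "commands": [
    [[0.11, 0, -0.07], [0.17, -0.16, 0], 0],
    [[0, 0, 0], [0, 0, 0.5], 0],
    [[0, 0, 0], [0, 0, 0.4], 0],
    [[0, 0, 0], [0, 0, 0.2], 0],
    [[0, 0, 0], [0, 0, 0], 0]
  ]
}}

```text
clock: 9.3
tcp_pos: [496.6, -58.2, 35.0]
tcp_rot: [2.519, 1.877, 0.001]
contact_force: [0.2, -1.1, -0.9]
gripper_width: 11.7
```

Run:
```python
from h import *
go(496.3,-54.2,25,-16.2)
```

```text
t 9.3 tcp [496.6 -58.2  35. ] jaw -16.6 F [ 0.2 -1.1 -0.9] w 11.7
turn [ 0.   -0.   -0.06] shift now [ 0.09 -0.03  0.25] shift turned [ 0.09 -0.03  0.25]
```

Emit:
{"method": "drive_tool", "body": {
  "commands": [
    [[0, 0, 0], [0.05, -0.03, 0.15], 0],
    [[0, 0, 0], [0, 0, 0.1], 0],
    [[0, 0, 0], [0, 0, 0.05], 0],
    [[0, 0, 0], [0, 0, 0], 0]
  ]
}}

```text
clock: 9.7
tcp_pos: [498.0, -56.1, 24.7]
tcp_rot: [2.516, 1.875, 0.007]
contact_force: [-0.2, 0.5, -1.3]
gripper_width: 11.8
```

Emit:
{"method": "drive_tool", "body": {
  "commands": [
    [[0, 0, 0], [0, 0, 0], 0.15],
    [[0, 0, 0], [0, 0, 0], 0.25],
    [[0, 0, 0], [0, 0, 0], 0.25],
    [[0, 0, 0], [0, 0, 0], 0.25]
  ]
}}

```text
clock: 10.1
tcp_pos: [499.0, -56.3, 25.8]
tcp_rot: [2.515, 1.874, 0.01]
contact_force: [0.0, -0.4, -0.3]
gripper_width: 23.3
```

Emit:
{"method": "drive_tool", "body": {
  "commands": [
    [[0, 0, 0], [0, 0, -0.5], 0.25],
    [[0, 0, 0], [0, 0, -0.8], 0.25],
    [[0, 0, 0], [0, 0, -0.9], 0.5],
    [[0, 0, 0], [0, 0, -0.9], 1],
    [[0, 0, 0], [0, 0, -0.9], 1]
  ]
}}

```text
clock: 10.6
tcp_pos: [494.1, -55.8, 186.6]
tcp_rot: [-2.517, -1.874, 0.006]
contact_force: [1.3, -0.3, -0.2]
gripper_width: 42.7
```

Emit:
{"method": "drive_tool", "body": {
  "commands": [
    [[0, 0, 0], [0, 0, -0.9], 1],
    [[0, 0, 0], [0, 0, -0.5], 1],
    [[0, 0, 0], [0, 0, 0], 1]
  ]
}}

```text
clock: 10.9
tcp_pos: [496.4, -56.7, 249.9]
tcp_rot: [2.518, 1.874, 0.007]
contact_force: [1.1, 0.6, -0.7]
gripper_width: 66.8
```

Run:
```python
from h import *
go(501,333,200,8.3)
c=snap('wrist','w3'); print(c['p'])
u=np.array([np.cos(np.radians(73.8)),np.sin(np.radians(73.8))]);v=np.array([-u[1],u[0]]);C=np.array([514.5,-59.5])
for a,b in((1,1),(1,-1),(-1,-1),(-1,1)): print(a,b,proj(c,[*(C+90*a*u+60*b*v),64]).round(1))
```

```text
t 10.9 tcp [496.4 -56.7 249.9] jaw -16.7 F [ 1.1  0.6 -0.7] w 66.8
turn [ 0.04 -0.01 -3.64] shift now [ 9.36 -2.69  1.25] shift turned [9.62 1.52 1.25]
[516.52350563   9.03488961 417.28050608]
1 1 [272.1  83.2]
1 -1 [397.9  82.2]
-1 -1 [389.8 257.1]
-1 1 [278.9 258.1]
```

View pics/w3.png

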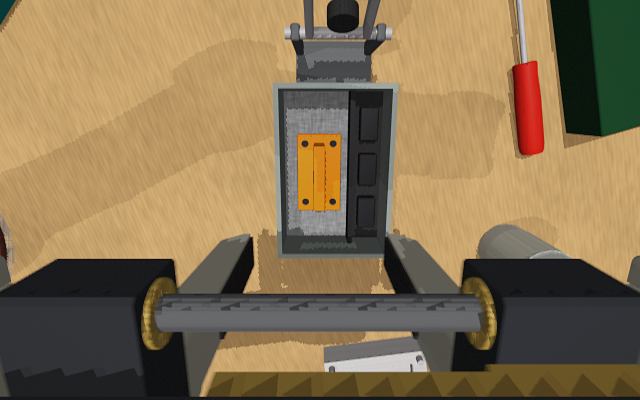

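The wrist view shows the bracket upright on its base in the empty lane at (320,172). The rim corners are at about (273,84), (397,84), (386,258) and (279,258), which fits the updated pose. I'll refine the rim from a mask and head for the lid.

Run:
```python
from h import *
c=load('w3'); h=cv2.cvtColor(c['img'],cv2.COLOR_BGR2HSV).astype(int)
print('px',[(x,h[170,x].tolist()) for x in (266,270,273,276,279,282,286,384,388,391,394,397,400)])
# rim edges: subpixel borders, brown table (S high) -> grey (S low)
S=h[...,1]
def cross(vals,thr):
    i=np.where(vals<thr)[0]; return i
L=[];Rr=[]
for r in range(100,235,5):
    i=cross(S[r,255:330],75); j=cross(S[r,350:410],75)
    L.append((255+i[0]-.5,r)); Rr.append((350+j[-1]+.5,r))
T=[]
for x in range(295,380,5): pass
w=lambda Q:np.array([onz(c,q,64)[:2] for q in Q])
for n,Q in(('L',L),('R',Rr)):
    P=w(Q); vx,vy,x0,y0=cv2.fitLine(P.astype(np.float32),cv2.DIST_HUBER,0,.01,.01).ravel()
    print(n,Q[0],Q[-1],np.degrees(np.arctan2(vy,vx)),x0,y0)
    globals()[n+'p']=(x0,y0,np.arctan2(vy,vx)%np.pi)
th=(Lp[2]+Rp[2])/2; v=np.array([-np.sin(th),np.cos(th)]); print('th',np.degrees(th),'width',(np.array(Lp[:2])-Rp[:2])@v,'mid v',(np.array(Lp[:2])+Rp[:2])@v/2, 'est',np.array([514.5,-59.5])@v)
u=np.array([np.cos(th),np.sin(th)])
for q in((300,84),(340,84),(380,84),(330,258)): print(q,onz(c,q,64)[:2]@u, 'est',np.array([514.5,-59.5])@u)
```

```text
px [(266, [18, 115, 200]), (270, [18, 116, 195]), (273, [18, 118, 194]), (276, [80, 14, 160]), (279, [71, 12, 169]), (282, [70, 15, 50]), (286, [120, 3, 84]), (384, [60, 10, 52]), (388, [80, 13, 58]), (391, [69, 12, 144]), (394, [18, 126, 195]), (397, [18, 120, 187]), (400, [18, 120, 185])]
L (np.float64(272.5), 100) (np.float64(276.5), 230) 73.33326 461.94662 -22.57223
R (np.float64(397.5), 100) (np.float64(390.5), 230) 73.2658 574.39044 -67.18269
th 73.29953 width 120.52059 mid v -509.20862 est -509.8968965858221
(300, 84) 179.64847069943195 est 90.86070390045643
(340, 84) 179.6866102897566 est 90.86070390045643
(380, 84) 179.72477934886751 est 90.86070390045643
(330, 258) 0.41643594896303365 est 90.86070390045643
```

Emit:
{"method": "drive_tool", "body": {
  "commands": [
    [[0, 0, -0.9], [0.6, -0.2, 0], 1],
    [[0, 0, -0.9], [0.6, -0.1, 0], 1],
    [[0, 0, -0.9], [0.7, 0, 0], 1],
    [[0, 0, -0.9], [0.8, 0.1, 0], 1],
    [[0, 0, 0], [0.9, 0.15, 0], 1]
  ]
}}

```text
clock: 11.45
tcp_pos: [495.9, 87.3, 241.3]
tcp_rot: [-2.053, -2.371, 0.015]
contact_force: [0.7, 0.0, -0.1]
gripper_width: 92.8
```

Emit:
{"method": "drive_tool", "body": {
  "commands": [
    [[0, 0, 0], [0.95, 0.15, 0], 1],
    [[0, 0, 0], [0.95, 0.15, 0], 1],
    [[0, 0, 0], [0.95, 0.15, 0], 1],
    [[0, 0, 0], [0.9, 0.15, 0], 1],
    [[0, 0, 0], [0.5, 0, 0], 1]
  ]
}}

```text
clock: 11.95
tcp_pos: [488.8, 267.0, 229.6]
tcp_rot: [-2.044, -2.366, 0.039]
contact_force: [-1.2, 0.7, 0.2]
gripper_width: 92.8
```

Run:
```python
from h import *
go(501,333,120,8.0)
```

```text
t 11.95 tcp [488.8 267.  229.6] jaw 8.35 F [-1.2  0.7  0.2] w 92.8
turn [-0.24  0.04  0.05] shift now [1.6  0.62 2.71] shift turned [1.59 0.53 2.74]
```

Run:
```python
from h import *
c=snap('wrist','w4'); h=cv2.cvtColor(c['img'],cv2.COLOR_BGR2HSV)
m=cv2.inRange(h,(100,110,40),(130,255,255)); m[250:]=0
m=cv2.morphologyEx(m,cv2.MORPH_OPEN,np.ones((3,3)))
k=max(cv2.findContours(m,cv2.RETR_EXTERNAL,cv2.CHAIN_APPROX_NONE)[0],key=cv2.contourArea)[:,0,:]
P=np.array([onz(c,q,19)[:2] for q in k],np.float32); print(cv2.minAreaRect(P),k.min(0),k.max(0))
d=cv2.inRange(h,(0,0,0),(180,255,45)); hull=np.zeros_like(d); cv2.fillConvexPoly(hull,cv2.convexHull(k),255); d&=hull
k=max(cv2.findContours(d,cv2.RETR_EXTERNAL,cv2.CHAIN_APPROX_NONE)[0],key=cv2.contourArea)[:,0,:]
P=np.array([onz(c,q,58)[:2] for q in k],np.float32); print(cv2.minAreaRect(P),k.min(0),k.max(0))
```

```text
((504.8052062988281, 334.0991516113281), (192.14639282226562, 131.10403442382812), 8.32617473602295) [254  43] [448 174]
((504.5233459472656, 334.4240417480469), (14.613470077514648, 74.80448913574219), 8.34677505493164) [343  69] [359 152]
```

View pics/w4.png

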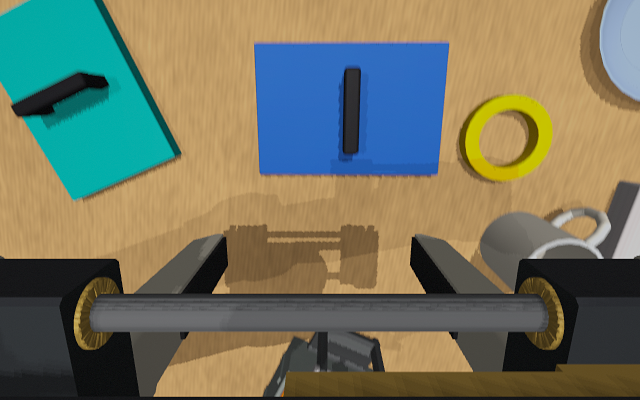

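The wrist view shows the blue lid spanning (254–448, 43–174), with its handle at (351,110) running along lid y. The wrist reading is about 4 mm larger in x than the top view, so I'll centre between the two and let the jaws show the true position.

Emit:
{"method": "drive_tool", "body": {
  "commands": [
    [[-0.24, 0.04, 0.05], [0.75, 0.27, 0.3], 1],
    [[0, 0, 0], [0.75, 0.27, 0.6], 1],
    [[0, 0, 0], [0, 0, 0.8], 1],
    [[0, 0, 0], [0, 0, 0.5], 1],
    [[0, 0, 0], [0, 0, 0], 1]
  ]
}}

```text
clock: 12.5
tcp_pos: [495.3, 332.8, 128.8]
tcp_rot: [-2.05, -2.373, 0.019]
contact_force: [-0.0, -0.3, -0.7]
gripper_width: 92.8
```

Run:
```python
from h import *
go(502.5,333.7,31,8.3)
```

```text
t 12.5 tcp [495.3 332.8 128.8] jaw 8.36 F [-0.  -0.3 -0.7] w 92.8
turn [-0.11  0.03  0.01] shift now [0.01 0.21 2.44] shift turned [-0.    0.18  2.45]
```

Emit:
{"method": "drive_tool", "body": {
  "commands": [
    [[-0.11, 0.03, 0], [0, 0.2, 0.5], 1],
    [[0, 0, 0], [0, 0, 0.7], 0.6],
    [[0, 0, 0], [0, 0, 0.7], 0.6],
    [[0, 0, 0], [0, 0, 0.35], 0.5],
    [[0, 0, 0], [0, 0, 0], 0.4]
  ]
}}

```text
clock: 13.0
tcp_pos: [504.6, 329.4, 36.2]
tcp_rot: [2.058, 2.371, -0.003]
contact_force: [-0.3, -0.4, 0.4]
gripper_width: 65.6
```

Run:
```python
from h import *
go(502.5,333.7,31,8.3)
```

```text
t 13.0 tcp [504.6 329.4  36.2] jaw 8.08 F [-0.3 -0.4  0.4] w 65.6
turn [-0.    0.02 -0.03] shift now [ 0.11 -0.04  0.13] shift turned [ 0.11 -0.04  0.13]
```

Emit:
{"method": "drive_tool", "body": {
  "commands": [
    [[0, 0, 0], [0.11, -0.04, 0.12], 0.35],
    [[0, 0, 0], [0, 0, 0], 0.3],
    [[0, 0, 0], [0, 0, 0], 0.3],
    [[0, 0, 0], [0, 0, 0], 0.3]
  ]
}}

```text
clock: 13.4
tcp_pos: [504.8, 334.8, 35.0]
tcp_rot: [2.058, 2.369, 0.007]
contact_force: [-0.3, 0.1, 0.5]
gripper_width: 33.6
```

Run:
```python
from h import *
go(502.5,333.7,31,8.3)
```

```text
t 13.4 tcp [504.8 334.8  35. ] jaw 8.05 F [-0.3  0.1  0.5] w 33.6
turn [ 0.05 -0.   -0.04] shift now [-0.02 -0.06  0.1 ] shift turned [-0.02 -0.06  0.1 ]
```

Emit:
{"method": "drive_tool", "body": {
  "commands": [
    [[0, 0, 0], [0, 0, 0], 0],
    [[0, 0, 0], [0, 0, 0], 0],
    [[0, 0, 0], [0, 0, 0], 0],
    [[0, 0, 0], [0, 0, 0], 0],
    [[0, 0, 0], [0, 0, 0], 0]
  ],
  "force": 40
}}

```text
clock: 13.9
tcp_pos: [505.3, 335.2, 36.4]
tcp_rot: [2.057, 2.369, 0.011]
contact_force: [-0.6, -0.0, -0.1]
gripper_width: 14.7
```

Run:
```python
from h import *
go(502.5,333.7,31,8.3)
```

```text
t 13.9 tcp [505.3 335.2  36.4] jaw 8.07 F [-0.6 -0.  -0.1] w 14.7
turn [ 0.06 -0.01 -0.03] shift now [-0.03 -0.08  0.13] shift turned [-0.03 -0.08  0.13]
```

Emit:
{"method": "drive_tool", "body": {
  "commands": [
    [[0, 0, 0], [0, 0, -0.3], 0],
    [[0, 0, 0], [0, 0, -0.6], 0],
    [[0, 0, 0], [0, 0, -0.8], 0],
    [[0, 0, 0], [0, 0, -0.8], 0],
    [[0, 0, 0], [0, 0, -0.8], 0]
  ]
}}

```text
clock: 14.4
tcp_pos: [498.4, 331.9, 166.7]
tcp_rot: [-2.06, -2.37, 0.021]
contact_force: [-0.7, 0.3, -3.4]
gripper_width: 14.8
```

Emit:
{"method": "drive_tool", "body": {
  "commands": [
    [[0, 0, 0], [0, 0, -0.8], 0],
    [[0, 0, 0], [0, 0, -0.8], 0],
    [[0, 0, -0.4], [0, 0, -0.4], 0],
    [[0, 0, -0.8], [0, 0, -0.1], 0],
    [[0, 0, -0.9], [0, 0, 0], 0]
  ]
}}

```text
clock: 14.9
tcp_pos: [498.7, 331.4, 261.0]
tcp_rot: [-1.738, -2.617, 0.012]
contact_force: [0.1, 0.1, -4.5]
gripper_width: 14.7
```

Emit:
{"method": "drive_tool", "body": {
  "commands": [
    [[0, 0, -0.9], [0, 0, 0], 0],
    [[0, 0, -0.9], [0, 0, 0], 0],
    [[0, 0, -0.9], [0, 0, 0], 0],
    [[0, 0, -0.9], [0, 0, 0], 0],
    [[0, 0, -0.9], [0, 0, 0], 0]
  ]
}}

```text
clock: 15.4
tcp_pos: [495.4, 328.1, 261.8]
tcp_rot: [-0.945, -2.99, 0.02]
contact_force: [0.2, 0.1, -3.9]
gripper_width: 14.7
```

Emit:
{"method": "drive_tool", "body": {
  "commands": [
    [[0, 0, -0.9], [0, 0, 0], 0],
    [[0, 0, -0.9], [0, 0, 0], 0],
    [[0, 0, -0.5], [0, 0, 0], 0],
    [[0, 0, 0], [0, 0, 0], 0]
  ]
}}

```text
clock: 15.8
tcp_pos: [492.9, 324.7, 261.5]
tcp_rot: [-0.508, -3.088, 0.027]
contact_force: [1.1, -0.4, -3.2]
gripper_width: 14.6
```

Run:
```python
from h import *
go(513.7,-60.1,270,73.3)
```

```text
t 15.8 tcp [492.9 324.7 261.5] jaw 71.31 F [ 1.1 -0.4 -3.2] w 14.6
turn [-0.16 -0.07 -0.29] shift now [-3.58 -8.95 -0.07] shift turned [-3.26 -9.06 -0.21]
```

Emit:
{"method": "drive_tool", "body": {
  "commands": [
    [[-0.16, -0.07, -0.29], [-0.2, -0.5, -0.1], 0],
    [[0, 0, 0], [-0.34, -0.93, -0.05], 0],
    [[0, 0, 0], [-0.34, -0.93, 0], 0],
    [[0, 0, 0], [-0.34, -0.93, 0], 0],
    [[0, 0, 0], [-0.34, -0.93, 0], 0]
  ]
}}

```text
clock: 16.3
tcp_pos: [500.0, 147.0, 266.3]
tcp_rot: [-0.444, -3.105, -0.005]
contact_force: [1.5, -0.2, -3.1]
gripper_width: 14.4
```

Emit:
{"method": "drive_tool", "body": {
  "commands": [
    [[0, 0, 0], [-0.34, -0.93, 0], 0],
    [[0, 0, 0], [-0.34, -0.93, 0], 0],
    [[0, 0, 0], [-0.34, -0.93, 0], 0],
    [[0, 0, 0], [-0.34, -0.93, 0], 0],
    [[0, 0, 0], [-0.2, -0.5, 0], 0]
  ]
}}

```text
clock: 16.8
tcp_pos: [508.6, -45.0, 266.9]
tcp_rot: [-0.467, -3.101, 0.0]
contact_force: [-0.1, 0.6, -3.3]
gripper_width: 14.8
```

Emit:
{"method": "drive_tool", "body": {
  "commands": [
    [[0, 0, 0], [0, 0, 0], 0],
    [[0, 0, 0], [0, 0, 0], 0]
  ]
}}

```text
clock: 17.0
tcp_pos: [507.4, -49.7, 267.3]
tcp_rot: [-0.486, -3.098, 0.004]
contact_force: [-0.1, -0.2, -3.7]
gripper_width: 14.9
```

Run:
```python
from h import *
go(513.7,-60.1,270,73.3)
```

```text
t 17.0 tcp [507.4 -49.7 267.3] jaw 72.19 F [-0.1 -0.2 -3.7] w 14.9
turn [-0.03 -0.05 -0.16] shift now [-0.23 -0.2  -0.07] shift turned [-0.22 -0.2  -0.07]
```

Emit:
{"method": "drive_tool", "body": {
  "commands": [
    [[0, -0.05, -0.16], [-0.19, -0.2, 0.3], 0],
    [[0, 0, 0], [0, 0, 0.8], 0],
    [[0, 0, 0], [0, 0, 0.8], 0],
    [[0, 0, 0], [0, 0, 0.8], 0],
    [[0, 0, 0], [0, 0, 0.5], 0]
  ]
}}

```text
clock: 17.5
tcp_pos: [516.8, -50.2, 139.7]
tcp_rot: [0.439, 3.1, 0.006]
contact_force: [-0.7, -0.3, -3.4]
gripper_width: 14.7
```

Emit:
{"method": "drive_tool", "body": {
  "commands": [
    [[0, 0, 0], [0, 0, 0], 0],
    [[0, 0, 0], [0, 0, 0], 0]
  ]
}}

```text
clock: 17.7
tcp_pos: [515.1, -46.0, 137.5]
tcp_rot: [0.433, 3.108, 0.009]
contact_force: [-0.1, 0.7, -3.1]
gripper_width: 14.2
```

Run:
```python
from h import *
go(512.2,-59.5,112,73.3)
c=snap('top','top1')
p,_=state(); z=p[2]-36.4+19
h=cv2.cvtColor(c['img'],cv2.COLOR_BGR2HSV); m=cv2.inRange(h,(100,110,40),(130,255,255)); m[:,:270]=0; m[:,400:]=0;m[:120]=0;m[230:]=0
k=max(cv2.findContours(m,cv2.RETR_EXTERNAL,cv2.CHAIN_APPROX_NONE)[0],key=cv2.contourArea)[:,0,:]
P=np.array([onz(c,q,z)[:2] for q in k],np.float32); print('lid top',cv2.minAreaRect(P),k.min(0),k.max(0))
cv2.imwrite('pics/t1c.png',cv2.resize(c['img'][100:250,250:420],None,fx=3.5,fy=3.5))
s=snap('side','side1'); cv2.imwrite('pics/s1c.png',cv2.resize(s['img'][120:280,270:400],None,fx=4,fy=3.7))
```

```text
t 17.7 tcp [515.1 -46.  137.5] jaw 74.14 F [-0.1  0.7 -3.1] w 14.2
turn [0.05 0.03 0.12] shift now [-0.02 -0.35  0.63] shift turned [-0.03 -0.35  0.64]
lid top ((499.13470458984375, 38.96753692626953), (38.17756271362305, 61.395992279052734), 72.86978912353516) [302 166] [319 188]
```

View pics/s1c.png

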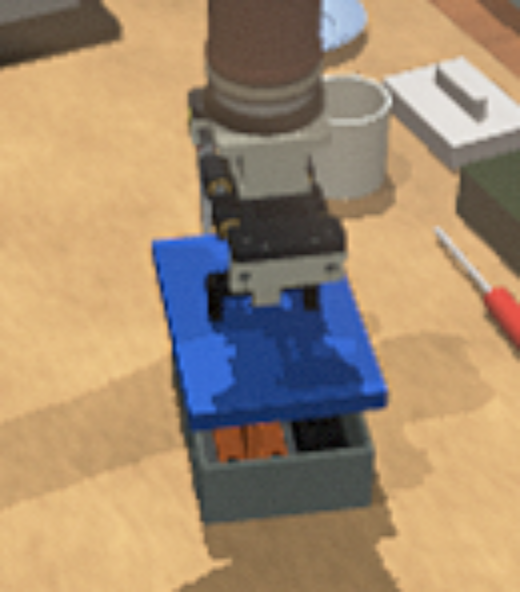

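The side view shows the lid level above the case. Now I'll correct the lateral error and come down in small steps.

Emit:
{"method": "drive_tool", "body": {
  "commands": [
    [[0.05, 0.03, 0.12], [-0.03, -0.35, 0.2], 0],
    [[0, 0, 0], [0, 0, 0.3], 0],
    [[0, 0, 0], [0, 0, 0.1], 0],
    [[0, 0, 0], [0, 0, 0], 0]
  ]
}}

```text
clock: 18.2
tcp_pos: [514.9, -62.2, 115.2]
tcp_rot: [0.459, 3.1, -0.001]
contact_force: [0.6, -0.4, -2.7]
gripper_width: 14.7
```

Run:
```python
from h import *
go(512.2,-59.5,108,73.3)
```

```text
t 18.2 tcp [514.9 -62.2 115.2] jaw 73.16 F [ 0.6 -0.4 -2.7] w 14.7
turn [ 0.01  0.06 -0.02] shift now [0.09 0.04 0.18] shift turned [0.08 0.04 0.18]
```

Emit:
{"method": "drive_tool", "body": {
  "commands": [
    [[0, 0.06, 0], [0.07, 0.04, 0.1], 0],
    [[0, 0, 0], [0, 0, 0.05], 0],
    [[0, 0, 0], [0, 0, 0], 0],
    [[0, 0, 0], [0, 0, 0], 0]
  ]
}}

```text
clock: 18.6
tcp_pos: [512.8, -59.3, 108.7]
tcp_rot: [0.46, 3.108, 0.002]
contact_force: [0.4, -0.0, -3.4]
gripper_width: 14.9
```

Run:
```python
from h import *
go(512.2,-59.5,108,73.3)
s=snap('side','side2')
u=np.array([np.cos(np.radians(73.3)),np.sin(np.radians(73.3))]);v=np.array([-u[1],u[0]])
for C in((513.7,-60.1),(512,-58.6)):
  for b in(1,-1): print(C,b,'rim corner',proj(s,[*(np.array(C)-90*u+60*b*v),64]).round(1),'base',proj(s,[*(np.array(C)-90*u+60*b*v),0]).round(1))
p,_=state()
for b in(1,-1): print('lid low corner',proj(s,[*(p[:2]-1.2*v-96.5*u+66.5*b*v),p[2]-36.4]).round(1))
i=s['img'][190:265,305:375]; cv2.imwrite('pics/s2c.png',cv2.resize(i,None,fx=8,fy=8,interpolation=cv2.INTER_CUBIC))
```

```text
t 18.6 tcp [512.8 -59.3 108.7] jaw 73.17 F [ 0.4 -0.  -3.4] w 14.9
turn [ 0.01 -0.   -0.02] shift now [ 0.01 -0.01  0.02] shift turned [ 0.01 -0.01  0.02]
(513.7, -60.1) 1 rim corner [320.3 247.6] base [320.7 262.6]
(513.7, -60.1) -1 rim corner [363.9 242.4] base [362.7 257.4]
(512, -58.6) 1 rim corner [319.5 247.4] base [319.9 262.4]
(512, -58.6) -1 rim corner [363.1 242.2] base [361.9 257.3]
lid low corner [318.2 247.5]
lid low corner [367.  241.7]
```

View pics/s2c.png

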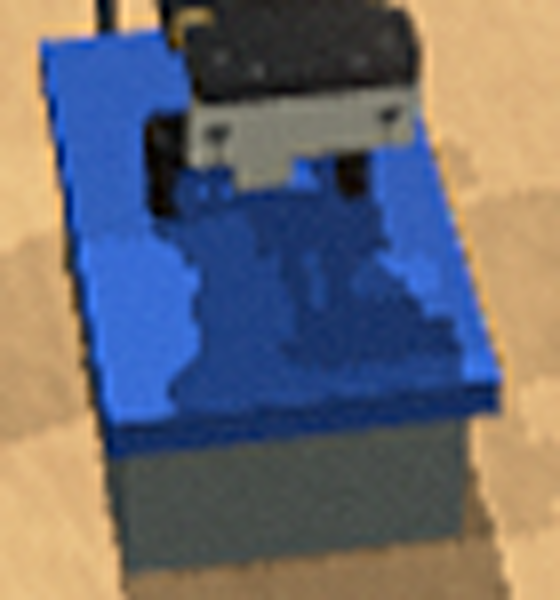

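The side crop shows the lid's lower corners at (318.5,247) and (367.5,241). The case base corners are at (320.6,261.5) and (363.4,257.5), all within about 1 mm of prediction. I'll lower it gently.

Emit:
{"method": "drive_tool", "body": {
  "commands": [
    [[0, 0, 0], [0, 0, 0.12], 0],
    [[0, 0, 0], [0, 0, 0.1], 0],
    [[0, 0, 0], [0, 0, 0.1], 0]
  ]
}}

```text
clock: 18.95
tcp_pos: [513.7, -59.3, 95.8]
tcp_rot: [0.459, 3.105, 0.002]
contact_force: [-1.2, -0.0, -3.2]
gripper_width: 14.7
```

Run:
```python
from h import *
go(512.5,-59.8,87,73.3)
```

```text
t 18.95 tcp [513.7 -59.3  95.8] jaw 73.18 F [-1.2 -0.  -3.2] w 14.7
turn [ 0.01  0.02 -0.02] shift now [ 0.03 -0.02  0.22] shift turned [ 0.02 -0.02  0.22]
```

Emit:
{"method": "drive_tool", "body": {
  "commands": [
    [[0, 0, 0], [0.02, -0.02, 0.06], 0],
    [[0, 0, 0], [0, 0, 0.06], 0],
    [[0, 0, 0], [0, 0, 0.06], 0]
  ]
}}

```text
clock: 19.25
tcp_pos: [512.2, -59.9, 87.4]
tcp_rot: [0.459, 3.107, 0.002]
contact_force: [-0.1, -0.2, -3.2]
gripper_width: 14.6
```

Emit:
{"method": "drive_tool", "body": {
  "commands": [
    [[0, 0, 0], [0, 0, 0.05], 0],
    [[0, 0, 0], [0, 0, 0.03], 0]
  ]
}}

```text
clock: 19.45
tcp_pos: [512.2, -59.9, 86.3]
tcp_rot: [0.46, 3.107, 0.004]
contact_force: [-2.9, 0.2, 8.6]
gripper_width: 14.9
```

Contact came at the expected home height (TCP 86.3, ~12 N). Releasing.

Emit:
{"method": "drive_tool", "body": {
  "commands": [
    [[0, 0, 0], [0, 0, 0], 0.3],
    [[0, 0, 0], [0, 0, 0], 0.5],
    [[0, 0, 0], [0, 0, 0], 0.5],
    [[0, 0, 0], [0, 0, 0], 0.5]
  ]
}}

```text
clock: 19.85
tcp_pos: [514.6, -60.4, 88.1]
tcp_rot: [0.46, 3.101, 0.004]
contact_force: [0.3, -0.2, -0.5]
gripper_width: 42.1
```

Emit:
{"method": "drive_tool", "body": {
  "commands": [
    [[0, 0, 0], [0, 0, -0.5], 0.5],
    [[0, 0, 0], [0, 0, -0.9], 0.5],
    [[0, 0, 0], [0, 0, -0.9], 0.5],
    [[0, 0, 0], [0, 0, -0.9], 0.5],
    [[0, 0, 0], [0, 0, -0.9], 0.5]
  ]
}}

```text
clock: 20.35
tcp_pos: [510.3, -60.0, 251.9]
tcp_rot: [-0.46, -3.101, -0.002]
contact_force: [-0.1, 0.0, -0.5]
gripper_width: 46.1
```

Emit:
{"method": "drive_tool", "body": {
  "commands": [
    [[0, 0, 0], [0, 0, -0.5], 0.5],
    [[0, 0, 0], [0, 0, 0], 0.5]
  ]
}}

```text
clock: 20.55
tcp_pos: [513.3, -60.7, 277.8]
tcp_rot: [0.46, 3.103, 0.003]
contact_force: [-0.1, -0.2, -0.7]
gripper_width: 46.6
```

Run:
```python
from h import *
u=np.array([np.cos(np.radians(73.3)),np.sin(np.radians(73.3))]);v=np.array([-u[1],u[0]]);C=np.array([513.7,-60.1])
go(*(C+160*u),240,73.3)
s=snap('side','side3'); t=snap('top','top3'); t0=load('top0')
# red bar in both views -> clamp angle
def red(c,roi):
    h=cv2.cvtColor(c['img'],cv2.COLOR_BGR2HSV); m=cv2.inRange(h,(0,150,80),(6,255,255))|cv2.inRange(h,(174,150,80),(180,255,255))
    x0,y0,x1,y1=roi; mm=np.zeros_like(m); mm[y0:y1,x0:x1]=m[y0:y1,x0:x1]
    k=max(cv2.findContours(mm,cv2.RETR_EXTERNAL,cv2.CHAIN_APPROX_NONE)[0],key=cv2.contourArea); return cv2.minAreaRect(k)[0]
a=red(load('top0'),(280,138,305,168)); b=red(load('side0'),(310,140,345,170)); print(a,b)
p1,d1=ray(t0,a);p2,d2=ray(load('side0'),b); A=np.column_stack([d1,-d2]); l=np.linalg.lstsq(A,p2-p1,rcond=None)[0]
q1=p1+l[0]*d1;q2=p2+l[1]*d2;q=(q1+q2)/2;print('bar',q.round(1),'gap',(q1-q2).round(1)); r=q[:2]-C
print('case frame x,y',r@u,r@v,'angle',np.degrees(np.arctan2(q[2]-92,128-r@u))/57.3)
cv2.imwrite('pics/s3c.png',np.hstack([cv2.resize(s['img'][120:270,280:390],(440,600),interpolation=cv2.INTER_CUBIC),cv2.resize(t['img'][120:220,270:390][:, :],(360,300)).copy().repeat(2,0)]))
```

```text
t 20.55 tcp [513.3 -60.7 277.8] jaw 73.13 F [-0.1 -0.2 -0.7] w 46.6
turn [ 0.02  0.04 -0.02] shift now [0.01 4.01 0.96] shift turned [-0.01  4.02  0.95]
(288.1000061035156, 151.20001220703125) (327.969482421875, 156.22561645507812)
bar [559.   94.6 178.4] gap [-3.3  0.9 -0.8]
case frame x,y 161.20182854206107 1.0770841789370664 angle 1.937490977495654
```

View pics/s3c.png

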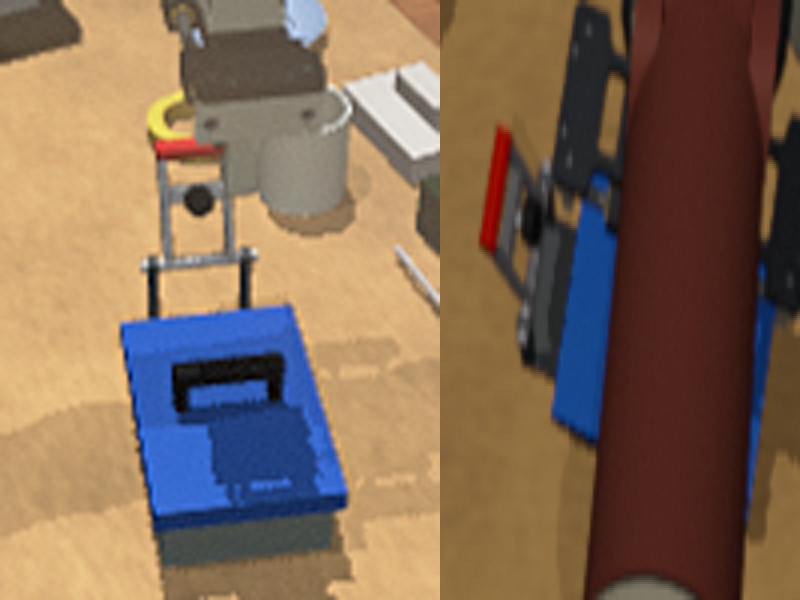

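The side view shows the lid seated squarely on the case with the handle upright. The clamp leans back at about 1.94 rad with its bar at (559.5,94,176). Next I'll grip the bar from above.

Emit:
{"method": "drive_tool", "body": {
  "commands": [
    [[0, 0.04, -0.02], [0, 0.7, 0], 0.6],
    [[0, 0, 0], [0, 0.9, 0], 0.6],
    [[0, 0, 0], [0, 0.9, 0.1], 0.6],
    [[0, 0, 0], [0, 0.9, 0.3], 0.6],
    [[0, 0, 0], [0, 0.5, 0.3], 0.6]
  ]
}}

```text
clock: 21.15
tcp_pos: [553.3, 88.2, 236.8]
tcp_rot: [-0.473, -3.085, 0.006]
contact_force: [0.1, 0.4, -0.3]
gripper_width: 55.4
```

Emit:
{"method": "drive_tool", "body": {
  "commands": [
    [[0, 0, 0], [0, 0, 0], 0.6],
    [[0, 0, 0], [0, 0, 0], 0.6]
  ]
}}

```text
clock: 21.35
tcp_pos: [550.3, 91.1, 231.0]
tcp_rot: [-0.461, -3.075, 0.01]
contact_force: [-0.6, -1.6, 0.4]
gripper_width: 55.6
```

Run:
```python
from h import *
go(559.5,94,162,73.3)
```

```text
t 21.35 tcp [550.3  91.1 231. ] jaw 72.95 F [-0.6 -1.6  0.4] w 55.6
turn [-0.09 -0.26 -0.05] shift now [-0.25  0.16  1.72] shift turned [-0.2   0.14  1.72]
```

Emit:
{"method": "drive_tool", "body": {
  "commands": [
    [[-0.09, -0.26, -0.05], [-0.21, 0.14, 0.3], 0.6],
    [[0, 0, 0], [0, 0, 0.5], 0.6],
    [[0, 0, 0], [0, 0, 0.5], 0.6],
    [[0, 0, 0], [0, 0, 0.2], 0.6],
    [[0, 0, 0], [0, 0, 0], 0.6]
  ]
}}

```text
clock: 21.85
tcp_pos: [558.9, 83.6, 169.1]
tcp_rot: [0.475, 3.104, -0.01]
contact_force: [0.8, 0.0, 0.3]
gripper_width: 55.9
```

Run:
```python
from h import *
go(559.5,94,162,73.3)
```

```text
t 21.85 tcp [558.9  83.6 169.1] jaw 72.59 F [0.8 0.  0.3] w 55.9
turn [-0.05  0.02 -0.1 ] shift now [0.06 0.25 0.18] shift turned [0.06 0.25 0.18]
```

Emit:
{"method": "drive_tool", "body": {
  "commands": [
    [[-0.05, 0, -0.1], [0.06, 0.25, 0.16], 0.5],
    [[0, 0, 0], [0, 0, 0], 0.5],
    [[0, 0, 0], [0, 0, 0], 0.4]
  ]
}}

```text
clock: 22.15
tcp_pos: [560.9, 93.0, 164.3]
tcp_rot: [0.458, 3.102, 0.001]
contact_force: [0.1, -0.2, 0.6]
gripper_width: 42.8
```

Emit:
{"method": "drive_tool", "body": {
  "commands": [
    [[0, 0, 0], [0, 0, 0], 0],
    [[0, 0, 0], [0, 0, 0], 0],
    [[0, 0, 0], [0, 0, 0], 0],
    [[0, 0, 0], [0, 0, 0], 0],
    [[0, 0, 0], [0, 0, 0], 0]
  ],
  "force": 25
}}

```text
clock: 22.65
tcp_pos: [561.9, 94.1, 165.8]
tcp_rot: [0.456, 3.099, 0.004]
contact_force: [-0.3, 0.7, -0.7]
gripper_width: 15.2
```

```bash
cat >> h.py <<'E'
U=np.array([np.cos(np.radians(73.3)),np.sin(np.radians(73.3))]);VV=np.array([-U[1],U[0]]);C0=np.array([513.7,-60.1])
def cf():
    p,_=state(); r=p[:2]-C0; print('case frame x,y,z',(r@U).round(1),(r@VV).round(1),p[2].round(1)); return r@U,p[2]
E
python3 - <<'E'
from h import *
go(559.5,94,162,73.3);cf()
E
```

```text
t 22.65 tcp [561.9  94.1 165.8] jaw 73.26 F [-0.3  0.7 -0.7] w 15.2
turn [ 0.03  0.07 -0.01] shift now [ 0.06 -0.02  0.1 ] shift turned [ 0.06 -0.02  0.1 ]
case frame x,y,z 161.5 -1.9 165.8
```

Emit:
{"method": "drive_tool", "body": {
  "commands": [
    [[0, 0, 0], [0, -0.26, -0.08], 0],
    [[0, 0, 0], [0, -0.3, -0.06], 0],
    [[0, 0, 0], [0, -0.3, -0.02], 0]
  ]
}}

```text
clock: 22.95
tcp_pos: [556.3, 75.2, 172.2]
tcp_rot: [0.441, 3.093, 0.038]
contact_force: [1.5, 8.9, 1.2]
gripper_width: 15.4
```

Run:
```python
from h import *
go(559.5,94,162,73.3);cf()
```

```text
t 22.95 tcp [556.3  75.2 172.2] jaw 73.76 F [1.5 8.9 1.2] w 15.4
turn [0.22 0.11 0.07] shift now [0.06 0.47 0.27] shift turned [0.06 0.47 0.25]
case frame x,y,z 141.8 -2.0 172.2
```

Emit:
{"method": "drive_tool", "body": {
  "commands": [
    [[0.1, 0.05, 0], [0, -0.35, 0], 0],
    [[0.1, 0.05, 0], [0, -0.35, 0], 0],
    [[0, 0, 0], [0, -0.35, 0.05], 0],
    [[0, 0, 0], [0, -0.35, 0.1], 0],
    [[0, 0, 0], [0, -0.3, 0.12], 0]
  ]
}}

```text
clock: 23.45
tcp_pos: [545.4, 38.4, 169.1]
tcp_rot: [0.416, 3.095, 0.076]
contact_force: [-2.2, 5.9, 11.8]
gripper_width: 15.0
```

Run:
```python
from h import *
go(559.5,94,162,73.3);cf()
```

```text
t 23.45 tcp [545.4  38.4 169.1] jaw 74.7 F [-2.2  5.9 11.8] w 15.0
turn [0.42 0.09 0.2 ] shift now [0.03 1.42 0.25] shift turned [0.06 1.43 0.18]
case frame x,y,z 103.5 -2.0 169.1
```

Emit:
{"method": "drive_tool", "body": {
  "commands": [
    [[0.2, 0.05, 0.1], [0, -0.3, 0.12], 0],
    [[0.2, 0, 0.1], [0, -0.35, 0.16], 0],
    [[0, 0, 0], [0, -0.3, 0.16], 0]
  ]
}}

```text
clock: 23.75
tcp_pos: [538.4, 15.2, 156.0]
tcp_rot: [0.446, 3.097, 0.037]
contact_force: [-0.0, 8.0, 4.6]
gripper_width: 15.7
```

Run:
```python
from h import *
go(559.5,94,162,73.3);cf()
```

```text
t 23.75 tcp [538.4  15.2 156. ] jaw 73.64 F [-0.   8.   4.6] w 15.7
turn [0.21 0.07 0.05] shift now [ 0.05  2.04 -0.1 ] shift turned [ 0.06  2.04 -0.15]
case frame x,y,z 79.3 -2.0 156.0
```

Emit:
{"method": "drive_tool", "body": {
  "commands": [
    [[0, 0, 0], [0, 0, 0], 0.3],
    [[0, 0, 0], [0, 0, 0], 0.3],
    [[0.2, 0.07, 0], [0, 0, -0.3], 0.3],
    [[0, 0, 0], [0, 0, -0.6], 0.3],
    [[0, 0, 0], [0, 0, -0.2], 0]
  ]
}}

```text
clock: 24.25
tcp_pos: [536.1, 11.9, 200.2]
tcp_rot: [-0.45, -3.104, 0.007]
contact_force: [0.3, 0.2, 0.3]
gripper_width: 23.5
```

Emit:
{"method": "drive_tool", "body": {
  "commands": [
    [[0, 0, 0], [0, 0, 0], 0],
    [[0, 0, 0], [0, 0, 0], 0],
    [[0, 0, 0], [0, 0, 0], 0]
  ]
}}

```text
clock: 24.55
tcp_pos: [535.7, 10.8, 199.9]
tcp_rot: [-0.451, -3.104, 0.009]
contact_force: [-0.8, 0.6, -1.7]
gripper_width: 1.6
```

Run:
```python
from h import *
go(*(C0+77*U),180,73.3);cf()
s=snap('side','side4'); cv2.imwrite('pics/s4c.png',cv2.resize(s['img'][110:270,280:390],(550,800)[::1] if 0 else (412,600),interpolation=cv2.INTER_CUBIC))
```

```text
t 24.55 tcp [535.7  10.8 199.9] jaw 73.45 F [-0.8  0.6 -1.7] w 1.6
turn [-0.05 -0.04  0.02] shift now [0.02 0.07 0.5 ] shift turned [0.02 0.07 0.5 ]
case frame x,y,z 74.3 -0.7 199.9
```

View pics/s4c.png

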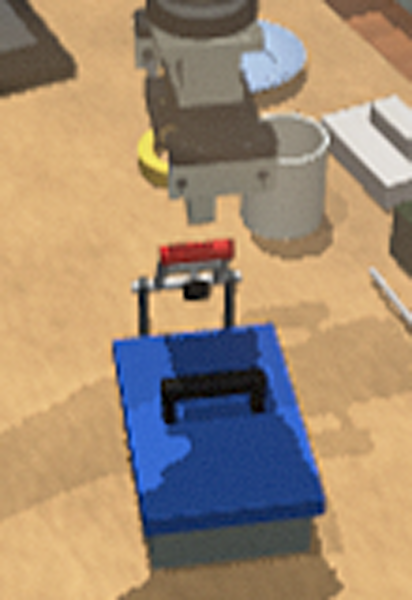

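The side view shows the clamp standing at about 1 rad with its red bar at (195,250), and the closed fingers free above it. I'll press down along the arc.

Emit:
{"method": "drive_tool", "body": {
  "commands": [
    [[0, 0, 0], [0, 0, 0.5], 0],
    [[0, 0, 0], [0, -0.1, 0.35], 0],
    [[0, 0, 0], [0, -0.2, 0.35], 0],
    [[0, 0, 0], [0, -0.15, 0.35], 0]
  ]
}}

```text
clock: 25.0
tcp_pos: [526.9, -19.5, 141.8]
tcp_rot: [-0.458, -3.099, 0.034]
contact_force: [-0.8, -0.1, 6.9]
gripper_width: 0.7
```

Run:
```python
from h import *
go(*(C0+43*U),98,73.3);cf()
```

```text
t 25.0 tcp [526.9 -19.5 141.8] jaw 73.21 F [-0.8 -0.1  6.9] w 0.7
turn [-0.19 -0.04 -0.01] shift now [0.02 0.03 1.1 ] shift turned [0.02 0.01 1.1 ]
case frame x,y,z 42.7 -0.9 141.8
```

Emit:
{"method": "drive_tool", "body": {
  "commands": [
    [[-0.1, 0, 0], [0.02, 0, 0.3], 0],
    [[-0.1, 0, 0], [0, 0.02, 0.3], 0],
    [[0, 0, 0], [0, 0, 0.3], 0],
    [[0, 0, 0], [0, 0, 0.2], 0]
  ]
}}

```text
clock: 25.4
tcp_pos: [522.9, -33.6, 98.2]
tcp_rot: [-0.476, -3.099, 0.019]
contact_force: [-1.2, -0.4, 7.3]
gripper_width: 0.6
```

Run:
```python
from h import *
go(*(C0+43*U),98,73.3);cf()
```

```text
t 25.4 tcp [522.9 -33.6  98.2] jaw 72.53 F [-1.2 -0.4  7.3] w 0.6
turn [-0.11 -0.04 -0.11] shift now [0.03 0.37 0.  ] shift turned [0.03 0.37 0.01]
case frame x,y,z 28.0 -1.2 98.2
```

Emit:
{"method": "drive_tool", "body": {
  "commands": [
    [[0, 0, 0], [0, 0.2, 0.04], 0],
    [[0, 0, 0], [0, 0.05, 0.06], 0]
  ]
}}

```text
clock: 25.6
tcp_pos: [523.0, -35.5, 95.0]
tcp_rot: [-0.487, -3.093, 0.041]
contact_force: [-2.4, -1.0, 13.4]
gripper_width: 0.4
```

Emit:
{"method": "drive_tool", "body": {
  "commands": [
    [[0, 0, 0], [0, 0.05, 0.08], 0],
    [[0, 0, 0], [0, 0, 0.08], 0]
  ]
}}

```text
clock: 25.8
tcp_pos: [523.9, -38.4, 92.6]
tcp_rot: [-0.492, -3.095, 0.048]
contact_force: [-1.6, -1.4, 10.3]
gripper_width: 0.2
```

Run:
```python
from h import *
go(*(C0+43*U),98,73.3);cf()
```

```text
t 25.8 tcp [523.9 -38.4  92.6] jaw 71.92 F [-1.6 -1.4 10.3] w 0.2
turn [-0.26 -0.03 -0.2 ] shift now [ 0.1   0.48 -0.15] shift turned [ 0.09  0.48 -0.14]
case frame x,y,z 23.7 -3.5 92.6
```

The fingers are sliding toward −x off the bar, so I'll lift, re-centre and press again.

Emit:
{"method": "drive_tool", "body": {
  "commands": [
    [[-0.2, 0, -0.2], [0.08, 0, -0.5], 0],
    [[0, 0, 0], [0, 0.4, -0.3], 0],
    [[0, 0, 0], [0, 0.1, 0], 0],
    [[0, 0, 0], [0, 0, 0], 0]
  ]
}}

```text
clock: 26.2
tcp_pos: [525.9, -18.2, 123.7]
tcp_rot: [-0.457, -3.101, 0.011]
contact_force: [-0.4, -0.4, 0.2]
gripper_width: 0.3
```

Run:
```python
from h import *
go(*(C0+43*U),98,73.3);cf()
s=snap('side','side5'); cv2.imwrite('pics/s5c.png',cv2.resize(s['img'][130:270,290:390],(570,600)[:2] if 0 else (428,600),interpolation=cv2.INTER_CUBIC))
```

```text
t 26.2 tcp [525.9 -18.2 123.7] jaw 73.25 F [-0.4 -0.4  0.2] w 0.3
turn [-0.07 -0.05 -0.01] shift now [-0.01 -0.01  0.64] shift turned [-0.01 -0.02  0.64]
case frame x,y,z 43.6 0.4 123.7
```

View pics/s5c.png

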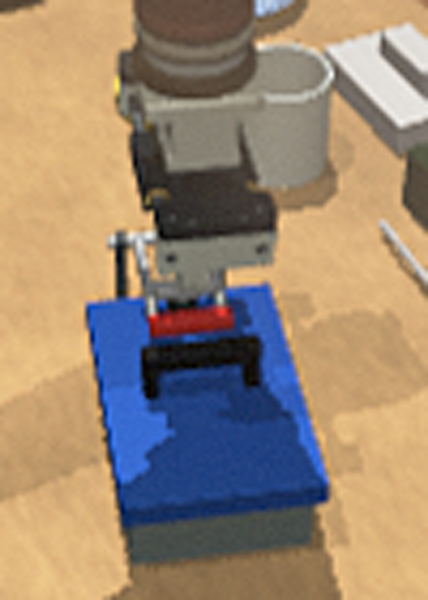

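The side view shows the red bar low over the lid near (190,320), next to the handle, with the lid still square. Pressing again with the fingers centred on the bar.

Emit:
{"method": "drive_tool", "body": {
  "commands": [
    [[-0.05, 0, 0], [0, 0, 0.35], 0],
    [[0, 0, 0], [0, 0, 0.2], 0],
    [[0, 0, 0], [0, 0.02, 0.12], 0],
    [[0, 0, 0], [0, 0.03, 0.1], 0]
  ]
}}

```text
clock: 26.65
tcp_pos: [525.7, -18.9, 99.3]
tcp_rot: [-0.46, -3.1, 0.002]
contact_force: [-11.6, 0.8, 39.2]
gripper_width: 0.1
```

Run:
```python
from h import *
go(*(C0+43*U),96,73.3);cf()
```

```text
t 26.65 tcp [525.7 -18.9  99.3] jaw 73.13 F [-11.6   0.8  39.2] w 0.1
turn [-0.02 -0.06 -0.03] shift now [-0.01  0.    0.08] shift turned [-0.01  0.    0.08]
case frame x,y,z 42.9 0.3 99.3
```

It bottomed out: 39 N at TCP z 99.3, where the bar top is 100 when fully down. Backing off.

Emit:
{"method": "drive_tool", "body": {
  "commands": [
    [[0, 0, 0], [0, 0, -0.3], 0],
    [[0, 0, 0], [0, 0, -0.8], 0],
    [[0, 0, 0], [0, 0, -0.9], 0],
    [[0, 0, 0], [0, 0, -0.9], 0],
    [[0, 0, 0], [0, 0, -0.8], 0]
  ]
}}

```text
clock: 27.15
tcp_pos: [522.8, -20.8, 247.2]
tcp_rot: [-0.462, -3.085, 0.008]
contact_force: [0.2, 0.1, -0.4]
gripper_width: 0.7
```

Emit:
{"method": "drive_tool", "body": {
  "commands": [
    [[0, 0, 0], [0, 0.9, -0.3], 0],
    [[0, 0, 0], [0, 0.9, 0], 0],
    [[0, 0, 0], [0, 0.9, 0], 0],
    [[0, 0, 0], [0, 0.9, 0], 0],
    [[0, 0, 0], [0, 0.9, 0], 0]
  ]
}}

```text
clock: 27.65
tcp_pos: [580.5, 145.2, 261.2]
tcp_rot: [-0.493, -3.089, 0.017]
contact_force: [0.5, -0.3, -1.5]
gripper_width: 0.8
```

Emit:
{"method": "drive_tool", "body": {
  "commands": [
    [[0, 0, 0], [0, 0.9, 0], 0],
    [[0, 0, 0], [0, 0.9, 0], 0],
    [[0, 0, 0], [0, 0, 0], 0],
    [[0, 0, 0], [0, 0, 0], 0]
  ]
}}

```text
clock: 28.05
tcp_pos: [602.2, 222.0, 254.1]
tcp_rot: [-0.48, -3.083, 0.02]
contact_force: [0.3, -1.8, -0.2]
gripper_width: 0.6
```

Run:
```python
from h import *
go(0,0,0,73.3)
s=snap('side','side6'); t=snap('top','top6')
def red(c,roi):
    h=cv2.cvtColor(c['img'],cv2.COLOR_BGR2HSV); m=cv2.inRange(h,(0,150,70),(6,255,255))|cv2.inRange(h,(174,150,70),(180,255,255))
    x0,y0,x1,y1=roi; mm=np.zeros_like(m); mm[y0:y1,x0:x1]=m[y0:y1,x0:x1]
    cs=cv2.findContours(mm,cv2.RETR_EXTERNAL,cv2.CHAIN_APPROX_NONE)[0]
    if not cs: return None
    r=cv2.minAreaRect(max(cs,key=cv2.contourArea)); return r
for n,c,roi in(('side',s,(310,180,360,225)),('top',t,(290,140,370,200))): print(n,red(c,roi))
for a in(0,.06,.15): print(a,proj(s,[*(C0+(128-90*np.cos(a))*U),92+90*np.sin(a)]).round(1),proj(t,[*(C0+(128-90*np.cos(a))*U),92+90*np.sin(a)]).round(1))
h=cv2.cvtColor(t['img'],cv2.COLOR_BGR2HSV); m=cv2.inRange(h,(100,110,40),(130,255,255)); m[:,:280]=0; m[:,400:]=0;m[:120]=0;m[230:]=0
k=np.vstack([x[:,0,:] for x in cv2.findContours(m,cv2.RETR_EXTERNAL,cv2.CHAIN_APPROX_NONE)[0] if cv2.contourArea(x)>8])
P=np.array([onz(t,q,69)[:2] for q in k],np.float32); print('lid top',cv2.minAreaRect(P))
cv2.imwrite('pics/f.png',np.hstack([cv2.resize(s['img'][160:270,290:390],(400,440),interpolation=cv2.INTER_CUBIC),cv2.resize(t['img'][110:220,280:380],(400,440),interpolation=cv2.INTER_CUBIC)]))
```

```text
t 28.05 tcp [602.2 222.  254.1] jaw 72.33 F [ 0.3 -1.8 -0.2] w 0.6
turn [-0.13 -0.16 -0.14] shift now [12.54 -9.76  6.75] shift turned [12.83 -9.64  6.35]
side ((334.01776123046875, 204.2487335205078), (5.2010345458984375, 18.381738662719727), 85.91438293457031)
top ((331.76470947265625, 169.94119262695312), (4.850712299346924, 18.91777801513672), 14.03624439239502)
0 [334.4 205.4] [332.7 169.2]
0.06 [334.5 204. ] [332.6 168.8]
0.15 [334.4 201.8] [332.4 168.1]
lid top ((508.8974304199219, -58.903099060058594), (193.04025268554688, 134.7307891845703), 73.04447174072266)
```

Run:
```python
from h import *
def red(c,roi):
    h=cv2.cvtColor(c['img'],cv2.COLOR_BGR2HSV); m=cv2.inRange(h,(0,150,70),(6,255,255))|cv2.inRange(h,(174,150,70),(180,255,255))
    x0,y0,x1,y1=roi; mm=np.zeros_like(m); mm[y0:y1,x0:x1]=m[y0:y1,x0:x1]
    cs=cv2.findContours(mm,cv2.RETR_EXTERNAL,cv2.CHAIN_APPROX_NONE)[0]
    k=max(cs,key=cv2.contourArea)[:,0,:]; return np.round(cv2.minAreaRect(k)[0],2),k.min(0),k.max(0)
for f,roi in(('side0',(310,140,345,170)),('side4',(310,160,360,200)),('side5',(310,180,360,225)),('side6',(310,180,360,225))): print(f,red(load(f),roi))
s=load('side6')
for a in(1.94,1.0): print(a,proj(s,[*(C0+(128-90*np.cos(a))*U),92+90*np.sin(a)]).round(1))
print(s['img'][196:212,334].tolist())
print('handle top z108 at lid centre',proj(s,[*C0,108]).round(1))
print([(r,s['img'][r,334].tolist()) for r in range(210,226)])
```

```text
side0 (array([327.97, 156.23]), array([319, 154], dtype=int32), array([337, 159], dtype=int32))
side4 (array([331.97, 176.74]), array([323, 174], dtype=int32), array([341, 180], dtype=int32))
side5 (array([334. , 204.5]), array([325, 202], dtype=int32), array([343, 207], dtype=int32))
side6 (array([334.02, 204.25]), array([325, 201], dtype=int32), array([343, 207], dtype=int32))
1.94 [327.8 157.2]
1.0 [332.2 176.2]
[[136, 139, 137], [118, 121, 121], [93, 95, 95], [67, 70, 71], [14, 16, 13], [13, 17, 2], [42, 47, 196], [67, 73, 248], [59, 65, 230], [42, 48, 185], [17, 25, 134], [79, 47, 91], [172, 87, 52], [144, 72, 38], [20, 31, 34], [31, 32, 36]]
handle top z108 at lid centre [336.7 210.4]
[(210, [20, 31, 34]), (211, [31, 32, 36]), (212, [40, 37, 37]), (213, [22, 15, 19]), (214, [13, 14, 14]), (215, [0, 11, 15]), (216, [165, 83, 44]), (217, [215, 107, 54]), (218, [189, 95, 47]), (219, [179, 91, 49]), (220, [180, 91, 49]), (221, [136, 69, 39]), (222, [111, 58, 32]), (223, [124, 66, 34]), (224, [112, 56, 26]), (225, [173, 86, 43])]
```

Run:
```python
from h import *
print(manip.sense()['contact_force'],manip.sense()['clock']); print(manip.sign_off())
```

```text
[-0.38507731 -0.66884499  0.06304039] 28.15
the job is handed in; nothing more can be done
None
```

I finished the job and handed it in at about 28 s. By my last checks everything is in place, but the sign-off reports no verdict.

- **Bracket:** I set it base down in the empty compartment. The wrist picture taken before the lid went on showed it upright and clear of the divider.
- **Lid:** It touched the rim at the predicted home height with about 12 N, and the pictures after release showed it square on the case. The last top view puts its centre at x 508.9 mm, against 513.7 mm for the case from the wrist camera. The cameras had disagreed by about 4 mm the same way over the lid, which would explain most of that gap. It is also inside the 8 mm limit as it stands.
- **Clamp:** The first press slid off the front of the bar, so I lifted, re-centred and pressed again. That press stopped hard at 39 N (under the 40 N limit, which covers the arm and gripper body) with the fingertips at z 99.3 mm, where the bar top is about 100 mm when fully down.
- **Clamp angle:** The side view puts it at about 0.01 rad once its 1-pixel offset is taken out, and about 0.05 rad without that correction. I could not measure the pad force directly.
- **Bystanders:** I did not re-measure them. No move came near them, and nothing looked shifted in the pictures I viewed.
- **Last picture:** The final check picture could not be viewed because the 12-picture limit was reached, so the final clamp and lid checks rest on image measurements and contact forces.

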